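Set the charger for the four-cell pack and start it

TASK

Two battery packs lie in the two-bay charger, and only the four-cell one, which is the thicker of the two, is to be charged. Push the selector lever in front of its bay round to the fourth click clockwise from its off stop (off is where its nose points at the long white bar to its left), and then press the start button in front of that selector all the way down. Never press a start button on any other setting, and leave the other bay's selector and button, both packs and the tools beside the charger as they are.

Things in the scene. Friction and masses are not known exactly. Their poses are not given: they have to be found in the camera images.
- charger: Fixed grey two-bay pack charger, 268 (x) by 240 mm (y). Origin on the bench under the seam of deck and bays; x away from its front, y to its left. Control deck x -132 to 0, top 45 mm above the bench: left and right selector axes at x -58, y +60/-60; start buttons at x -112, same y. Behind it two bays, centred y +60/-60, floor 12 mm, walls 38 mm high; a bay belongs to the selector and button in front of it.
- battery_4s: The four-cell pack: lithium pack 31 mm thick (top 43 mm above the bench, 6 mm above the other pack's), body 34 x 74 mm, lead and plug towards the deck; loose in either bay. Origin at its underside, between body and lead; its y axis runs along it, away from the plug. Its y in the charger's frame is positive in the left bay, negative in the right.
- battery_3s: The three-cell pack: looks alike but is only 25 mm thick (top 37 mm above the bench); loose in the other bay. Origin and axes as for the four-cell pack.
- selector_left (a joint): Turn of the left selector, rad: 0 at the off stop (nose points to the charger's +y, at the long white bar), growing clockwise seen from above; click k rests at k x 0.5236, six clicks, far stop at 3.1416 (nose to -y). A sprung detent pulls it to the nearest click from within 0.26 rad; pushing it on takes about 0.1 N m (3 to 4 N at the nose).
- selector_left_axis (a point): The left selector's vertical axis, at the deck's top (45 mm above the bench). On it a black lever: bar 12 mm wide, its sides 6 to 26 mm above the deck; nose reaches 44 mm from the axis, blunt tail 20 mm; hub radius 14.5, height 25 mm, on a flat skirt of radius 21.5 mm. White line on top of the nose; flat white ticks at 45 to 57 mm from the axis mark off and clicks.
- selector_left_nose (a point): Point in the left selector's lever, on its centre line 34 mm from the axis towards the nose, 16 mm above the deck; turns with the lever.
- start_left (a joint): Travel of the left start button, m: 0 up, 0.006 fully down; springs back by itself. 1.5 N to begin, 5 N fully down; counts as pressed from 0.004.
- start_left_top (a point): Middle of the top face of the left start button: round grey cap, 22 mm diameter, 18 mm above the deck (63 mm above the bench), pressed straight down, in a fixed black collar of 38 mm diameter, 12 mm high; 54 mm in front of the selector's axis.
- selector_right (a joint): Turn of the right selector, rad: 0 at the off stop (nose points to the charger's +y, at the long white bar), growing clockwise seen from above; click k rests at k x 0.5236, six clicks, far stop at 3.1416 (nose to -y). A sprung detent pulls it to the nearest click from within 0.26 rad; pushing it on takes about 0.1 N m (3 to 4 N at the nose).
- selector_right_axis (a point): The right selector's vertical axis, at the deck's top (45 mm above the bench). On it a black lever: bar 12 mm wide, its sides 6 to 26 mm above the deck; nose reaches 44 mm from the axis, blunt tail 20 mm; hub radius 14.5, height 25 mm, on a flat skirt of radius 21.5 mm. White line on top of the nose; flat white ticks at 45 to 57 mm from the axis mark off and clicks.
- selector_right_nose (a point): Point in the right selector's lever, on its centre line 34 mm from the axis towards the nose, 16 mm above the deck; turns with the lever.
- start_right (a joint): Travel of the right start button, m: 0 up, 0.006 fully down; springs back by itself. 1.5 N to begin, 5 N fully down; counts as pressed from 0.004.
- start_right_top (a point): Middle of the top face of the right start button: round grey cap, 22 mm diameter, 18 mm above the deck (63 mm above the bench), pressed straight down, in a fixed black collar of 38 mm diameter, 12 mm high; 54 mm in front of the selector's axis.
- caliper: Sliding caliper, 205 x 62 x 12 mm, lying in front of the charger; a bystander. Origin at its underside, near its middle.
- marker_pen: Marker pen, 132 mm long, 13 mm thick, lying along the charger's right side; a bystander. Origin at its underside, near its middle.
- small_driver: Black-handled screwdriver, 150 mm long, 19 mm thick, lying along the charger's left side; a bystander. Origin at its underside, near its middle.
There are look-alikes about, which are no part of the job. Leave any purple look-alike of the battery_3s alone. What is shaped like the battery_4s but yellow is not meant.

How it is judged:
By the outcome, as a careful person would: the job done as asked, in the order asked, and still so for the second after the job is handed in, with the robot touching nothing.
It also fails if it takes over 38 s, if anything falls off the work surface, if the arm or the gripper's body presses on something with over 40 N, if the wrist force passes 120 N, or if a joint passes its speed limit or range.

ROBOT

A 6-joint arm with a two-finger parallel gripper is mounted at the origin on a cart in front of the work surface, level with it; the furniture and walls round the work are solid. World frame = base frame: x ahead of the robot, y to its left, z up, the work surface at z = 0. Lengths are in m, angles in rad, forces in N, time in s.
With the tool pointing down it reaches from about 0.3 to 0.825 m from the base axis. Payload 5.4 kg.
Tool frame: the origin (TCP) lies at the very end of the fingers, on their centre line; the grasp point (between the pads) lies 19 mm behind it (r.grip_point_offset is the distance from the TCP to the grasp point, in m); z points along the fingers, y is the line along which they close (so a half turn about z gives the same grasp; the last joint's range is limited). The gripper opens to 92 mm and grips with 3 to 60 N. Pads are 20 mm wide; open, the fingers measure 128 mm over their backs; the gripper's body (75 mm by 189 mm) begins 69 mm behind the grasp point.
Start: joints at [-1.451, 0.158, 1.597, -0, 1.386, -0.21], TCP at [0.186, -0.544, 0.215] pointing down, gripper open.
Joint ranges: [-2.91, 2.91], [-0.94, 2.29], [0.18, 2.7], [-1.29, 4.43], [0.17, 2.64], [-3, 3]. Speed limits (rad/s): [2.57, 2.57, 3.14, 3.14, 3.14, 3.14].

INTERFACE

Orientations are given as a 3x3 rotation matrix whose columns are the frame's x, y, z axes.
In Python, from station import r gives the robot as it stands.
- The arm moves only by the tool servo_tool, never from a script. Its arguments are lists of equal length, an entry for each row: "linear": the shift along the tool's x, y, z in m, a list of three; "delta_rot": the turn, a rotation vector about the tool's x, y, z in degrees, a list of three. In form: {"linear": [[x, y, z], ...], "delta_rot": [[wx, wy, wz], ...]}. A call has 1 to 20 rows; each row is the pose to reach, as a shift and turn from the pose commanded when the call began, along the tool's axes at that moment; what a row does not reach only later rows make up. A row lasts 1/8 s, in which the tool goes at most 62.5 mm and 10.7 degrees, less where a joint would pass 70% of its speed; a pose out of reach is approached as far as the arm can. A call with a gripper value outside its range is refused whole. "claw" is the finger opening in m, from 0 to 0.0919, set as the call begins (left out, the last holds). The fingers move at their own pace and stop on an object; "force" is the grip in N (left out, the last holds). Time passes only in rows, so rows that repeat a pose let the fingers close. It gives the time, the measured TCP pose, the force, the opening and the grip force at its end, in the units of the state.
- r.observe(): the state, without advancing time (a new reading comes with each control period).
- r.get_image(name): name is "scene" or "top" or "wrist"; returns a dict with "pixels" (400x640x3 uint8, red, green, blue), "K" (3x3 intrinsics, pixels), "R" (3x3) and "t" (3): a world point X has camera coordinates R X + t; the wrist camera has in their place "hand_eye" (4x4, takes a point from camera to tool coordinates, whose origin is the TCP and whose axes are the flange's). Camera axes: x right, y down, z forward; pixel columns grow to the right and rows downward; lengths in m; the calibration is good to about 2 mm. A picture is of the moment at which its call begins: read the wrist's pose just before it. There is no depth.
- r.finish_job(): hands the job in; it is judged then, once.
The state is a dict: "time_s": time; "joint_pos": joint angles; "joint_vel": joint speeds; "joint_torque": joint torques, N m; "eef_pos": TCP position; "tool_rot": TCP orientation; "wrist_force": force on the tool from outside, world axes, zero at the start; "wrist_torque": the same for the moment, N m; "grip_width": finger opening in m; "finger_force": force on a finger pad.
Only numpy, scipy, OpenCV 4.12 (cv2) and the standard library are available. Lean on these libraries where they do the work, as an engineer would, in place of code of your own. Each camera call takes 0.05 s, during which the arm holds its last target. There are 200 camera calls.

## Working session

There is one attempt and no reset: what is moved stays moved. The work goes in short steps, Python scripts to look and compute and a tool call to move; the robot and the scene stay as the last step left them, time stands still between calls to the robot, and variables do not carry over. Pictures are saved under pics/ and viewed, at most 10 in all, crops included, and the job is handed in when it is done.

Besides the shell and the picture viewer there is one more tool, called after "Emit:" as name(argument=value, ...) on one line, values as JSON. servo_tool: Moves the arm, as the interface text tells. Its arguments: {"type":"object","properties":{"linear":{"type":"array"},"delta_rot":{"type":"array"},"claw":{"type":"number"},"force":{"type":"number"}},"required":["linear","delta_rot"]}

```bash
mkdir -p pics; cat > h.py <<'E'
from station import r
import numpy as np, cv2, pickle
def snap(n,f):
    im=r.get_image(n); pickle.dump(im,open(f'pics/{f}.pkl','wb')); cv2.imwrite(f'pics/{f}.png',im['pixels'][:,:,::-1]); return im
E
python3 - <<'E'
from h import *
o=r.observe(); print(o['time_s'],o['eef_pos'],o['tool_rot'],o['grip_width'])
a=snap('scene','s0');b=snap('top','t0')
for i in(a,b): print(i['K'],i['R'],i['t'])
E
```

```text
0.0 [ 0.18611594 -0.54337823  0.21362708] [[ 9.46115500e-01  3.23829288e-01 -2.28576320e-04]
 [ 3.23829136e-01 -9.46113739e-01  1.86644431e-03]
 [ 3.88150134e-04 -1.83989156e-03 -9.99998232e-01]] 0.0915906069426301
[[417.63716412   0.         316.79986227]
 [  0.         417.63716412 199.77508867]
 [  0.           0.           1.        ]] [[-0.61139719 -0.79101351 -0.02216084]
 [-0.43998423  0.36308669 -0.82132937]
 [ 0.65772893 -0.49240805 -0.57002365]] [0.41996627 0.31562657 0.53824515]
[[467.88100391   0.         325.55257423]
 [  0.         467.88100391 194.47014094]
 [  0.           0.           1.        ]] [[ 0.02571877 -0.99966582  0.00260714]
 [-0.98990074 -0.02583107 -0.13938893]
 [ 0.13940969  0.00100411 -0.99023428]] [0.02116926 0.61481368 1.19849554]
```

```bash
ls .
```

```text
h.py
pics
```

View pics/s0.png

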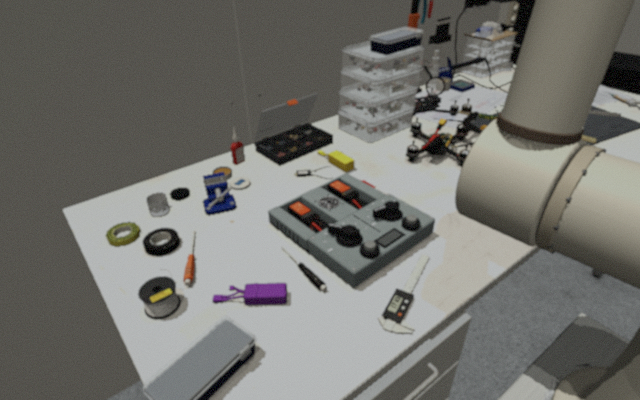

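View pics/t0.png

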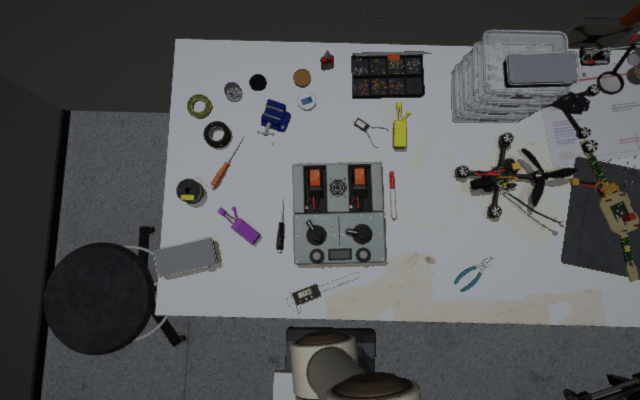

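The scene view shows the charger at about (350,225) and the top view at (293–385, 162–265), with its front towards the robot. The packs are orange, at top-view (315,183) and (360,183). I'll enlarge both views.

```bash
python3 - <<'E'
import cv2
t=cv2.imread('pics/t0.png')[155:270,285:395]; cv2.imwrite('pics/tc.png',cv2.resize(t,None,fx=5,fy=5,interpolation=cv2.INTER_CUBIC))
t=cv2.imread('pics/s0.png')[165:285,265:440]; cv2.imwrite('pics/sc.png',cv2.resize(t,None,fx=4.5,fy=4.5,interpolation=cv2.INTER_CUBIC))
E
```

```text
(no output)
```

View pics/tc.png

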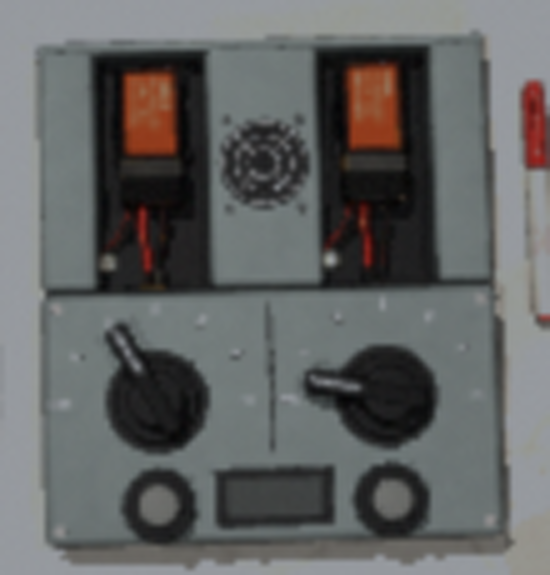

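View pics/sc.png

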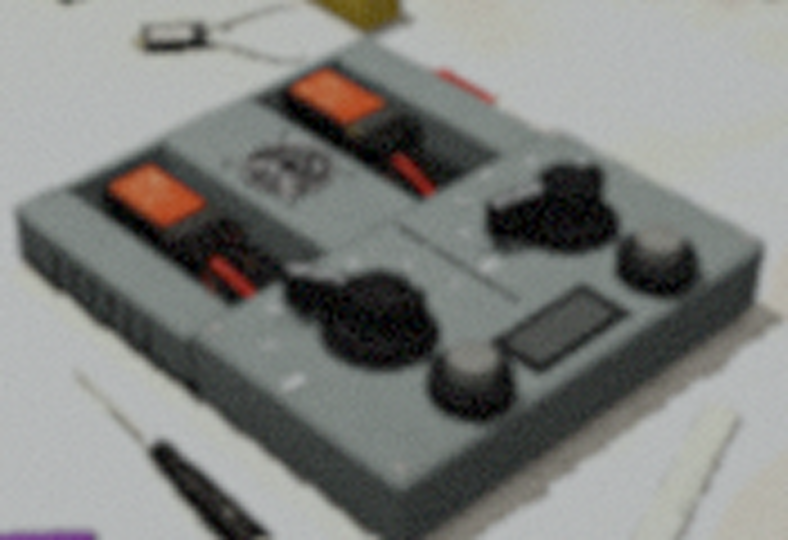

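The enlarged views show the buttons and off bars clearly. The left lever is near 60° and the right one near 0–30°. Next I'll triangulate.

```bash
cat >> h.py <<'E'
def ray(im,u,v,R=None,t=None):
    R=im['R'] if R is None else R; t=im['t'] if t is None else t
    d=R.T@np.linalg.inv(im['K'])@[u,v,1]; return -R.T@t, d/np.linalg.norm(d)
def tri(rs):
    A=sum(np.eye(3)-np.outer(d,d) for c,d in rs); b=sum((np.eye(3)-np.outer(d,d))@c for c,d in rs)
    return np.linalg.solve(A,b)
def atz(c,d,z): return c+d*(z-c[2])/d[2]
E
python3 - <<'E'
from h import *
T=pickle.load(open('pics/t0.pkl','rb'));S=pickle.load(open('pics/s0.pkl','rb'))
P={'bL':(157,505,480,360,63),'bR':(391,499,655,242,63),'oL':(60,404,292,382,45),'oR':(290,400,490,265,45),'pL':(150,112,155,193,40),'pR':(374,107,337,97,40)}
for k,(a,b,c,d,z) in P.items():
    r1=ray(T,a/5+285-.4,b/5+155-.4);r2=ray(S,c/4.5+265-.4,d/4.5+165-.4)
    print(k,tri([r1,r2]).round(4),atz(*r1,z/1e3).round(4),atz(*r2,z/1e3).round(4))
for n,a,b in(('noseL',120,335),('noseR',312,382),('hubL',157,396),('hubR',388,391)): print(n,atz(*ray(T,a/5+284.6,b/5+154.6),.071).round(4))
im=r.get_image('wrist'); print(im['hand_eye'],im['K'])
E
```

```text
bL [0.451  0.0561 0.0673] [0.4524 0.0575 0.063 ] [0.453  0.0512 0.063 ]
bR [ 0.459  -0.0618  0.0658] [ 0.4586 -0.0624  0.063 ] [ 0.4617 -0.0645  0.063 ]
oL [0.5036 0.1099 0.049 ] [0.5037 0.11   0.045 ] [0.5072 0.1072 0.045 ]
oR [ 0.5089 -0.01    0.0485] [ 0.5089 -0.0103  0.045 ] [ 0.5121 -0.013   0.045 ]
pL [0.6611 0.0678 0.0394] [0.6609 0.0676 0.04  ] [0.6607 0.0684 0.04  ]
pR [ 0.666  -0.052   0.0433] [ 0.6667 -0.0522  0.04  ] [ 0.6698 -0.0554  0.04  ]
noseL [0.5385 0.0788 0.071 ]
noseR [ 0.517  -0.0204  0.071 ]
hubL [0.5077 0.0589 0.071 ]
hubR [ 0.5134 -0.0594  0.071 ]
[[-4.08090806e-04 -9.66765604e-01 -2.55664039e-01  7.17622142e-02]
 [ 9.99999548e-01 -6.14165178e-04  7.26199695e-04  1.92798905e-04]
 [-8.59084836e-04 -2.55663627e-01  9.66765417e-01 -1.70147745e-01]
 [ 0.00000000e+00  0.00000000e+00  0.00000000e+00  1.00000000e+00]] [[297.96697278   0.         319.46501392]
 [  0.         297.96697278 199.56684843]
 [  0.           0.           1.        ]]
```

Emit:
servo_tool(linear=[[0.466, -0.331, 0], [0.466, -0.331, 0], [0.466, -0.331, 0], [0.466, -0.331, 0], [0.466, -0.331, 0], [0.466, -0.331, 0], [0.466, -0.331, 0], [0.466, -0.331, 0], [0.466, -0.331, 0], [0.466, -0.331, 0], [0.466, -0.331, 0], [0.466, -0.331, 0], [0.466, -0.331, 0], [0.466, -0.331, 0]], delta_rot=[[0, 0, 0], [0, 0, 0], [0, 0, 0], [0, 0, 0], [0, 0, 0], [0, 0, 0], [0, 0, 0], [0, 0, 0], [0, 0, 0], [0, 0, 0], [0, 0, 0], [0, 0, 0], [0, 0, 0], [0, 0, 0]], claw=0.024)

```text
time_s: 1.9
eef_pos: [0.5196, -0.0808, 0.2147]
tool_rot: [[0.947, 0.322, 0.0], [0.322, -0.947, -0.0], [0.0, 0.0, -1.0]]
wrist_force: [0.6, 0.5, 0.0]
grip_width: 0.0238
finger_force: 0.0
```

```bash
cat >> h.py <<'E'
def wsnap(f):
    o=r.observe(); im=r.get_image('wrist'); H=im['hand_eye']
    Rw=o['tool_rot']@H[:3,:3]; c=o['tool_rot']@H[:3,3]+o['eef_pos']
    im['R']=Rw.T; im['t']=-Rw.T@c
    pickle.dump(im,open(f'pics/{f}.pkl','wb')); cv2.imwrite(f'pics/{f}.png',im['pixels'][:,:,::-1])
    print(o['time_s'],o['eef_pos'],o['grip_width']); return im
E
python3 -c "
from h import *
wsnap('w1')"
```

```text
1.9 [ 0.51959706 -0.08079254  0.21470474] 0.023800378808715942
```

Emit:
servo_tool(linear=[[0.045, -0.132, 0], [0.045, -0.132, 0], [0.045, -0.132, 0], [0.045, -0.132, 0], [0.045, -0.132, 0]], delta_rot=[[0, 0, 0], [0, 0, 0], [0, 0, 0], [0, 0, 0], [0, 0, 0]])

```text
time_s: 2.58
eef_pos: [0.5199, 0.0582, 0.2146]
tool_rot: [[0.947, 0.323, 0.0], [0.323, -0.947, -0.001], [-0.0, 0.001, -1.0]]
wrist_force: [0.6, 0.3, 0.4]
grip_width: 0.024
finger_force: 0.0
```

```bash
python3 -c "
from h import *
wsnap('w2')
"
```

```text
2.575 [0.51988881 0.05815071 0.21459922] 0.023957129045309427
```

View pics/w1.png

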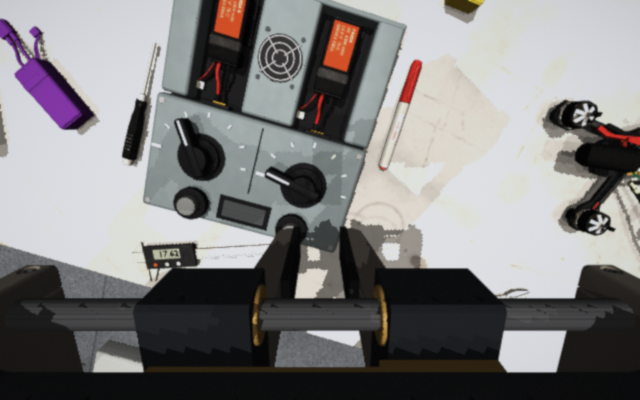

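View pics/w2.png

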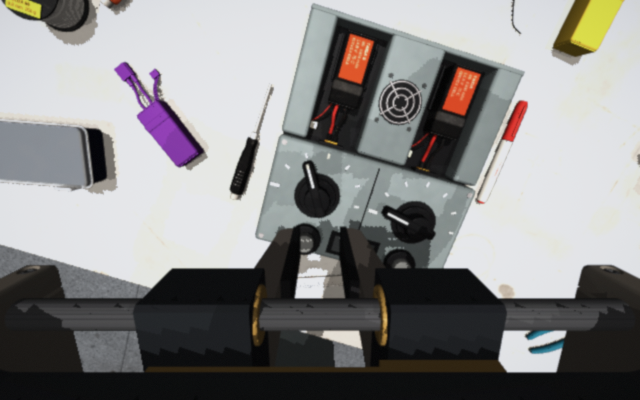

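Both wrist views show the packs and levers clearly; in w2 the packs are at (352,60) and (460,90). The left lever nose points to about click 2 and the right one to about click 1. I'll enlarge the packs.

```bash
python3 - <<'E'
import cv2,numpy as np
a=cv2.imread('pics/w1.png');b=cv2.imread('pics/w2.png')
z=lambda i,f:cv2.resize(i,None,fx=f,fy=f,interpolation=cv2.INTER_CUBIC)
p=np.vstack([z(a[0:75,195:370],4),z(b[25:100,325:500],4)]);print(p.shape);cv2.imwrite('pics/pc.png',p)
p=np.hstack([z(a[95:245,145:365],3.6)[:,:]]);print(p.shape);cv2.imwrite('pics/lc.png',p)
E
```

```text
(600, 700, 3)
(540, 792, 3)
```

View pics/pc.png

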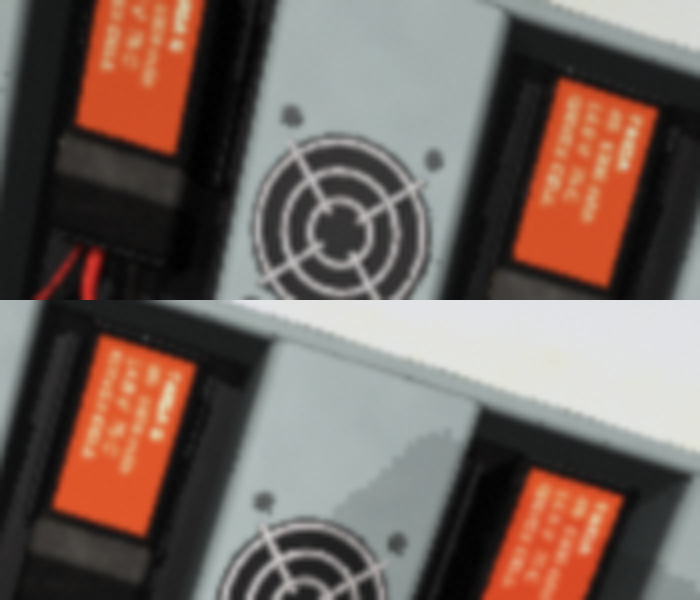

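View pics/lc.png

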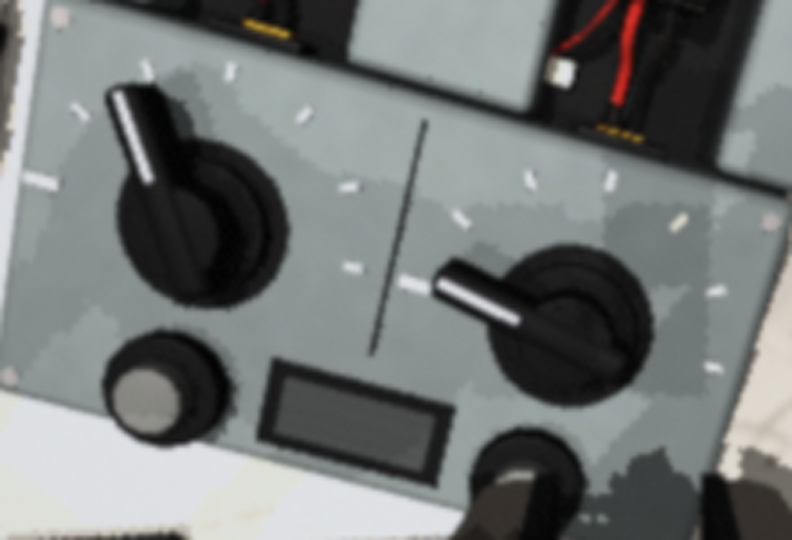

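```bash
python3 - <<'E'
from h import *
A,B=[pickle.load(open(f'pics/{n}.pkl','rb')) for n in('w1','w2')]
def pa(u,v):return ray(A,u/4+195-.4,v/4-.4)
def pb(u,v):return ray(B,u/4+325-.4,v/4+25-.4)
for n,a,b in [('Lll',(77,124),(52,208)),('Llr',(176,156),(149,237)),('Rul',(560,78),(531,167)),('Rur',(658,105),(625,194)),('fan1',(292,115),(264,201)),('fan2',(433,160),(397,244))]:
    print(n,tri([pa(*a),pb(*b)]).round(4))
def l(u,v,z):return atz(*ray(A,u/3.6+145-.4,v/3.6+95-.4),z)[:2]
o={}
for s,p in dict(L=[(41,181),(80,112),(148,70),(230,71),(305,115),(348,186),(352,267)],R=[(415,284),(461,219),(530,180),(610,181),(679,222),(716,291),(714,367)]).items():
    q=np.array([l(*x,.045) for x in p])
    # circle fit r
    M=np.c_[2*q[1:],np.ones(6)];c=np.linalg.lstsq(M,(q[1:]**2).sum(1),rcond=None)[0]
    ang=np.degrees(np.arctan2(q[:,1]-c[1],q[:,0]-c[0])); o[s]=c[:2]
    print(s,'axis',c[:2].round(4),'R',np.sqrt(c[2]+c[:2]@c[:2]).round(4),ang.round(1))
for s,a,b in(('L',(118,92),(150,182)),('R',(441,283),(518,322))):
    P,Q=l(*a,.071),l(*b,.071);d=P-Q;print(s,'nose',P.round(4),np.degrees(np.arctan2(d[1],d[0])).round(1),np.linalg.norm(P-o[s]))
d=o['L']-o['R'];print(np.linalg.norm(d),np.degrees(np.arctan2(-d[0],d[1])))
for n,u in(('bL',(146,398)),):print(n,l(*u,.063))
E
```

```text
Lll [0.6388 0.077  0.0352]
Llr [0.6397 0.0495 0.0379]
Rul [ 0.6884 -0.0404  0.0415]
Rur [ 0.69   -0.0663  0.0434]
fan1 [0.6585 0.0232 0.038 ]
fan2 [ 0.6599 -0.0151  0.0391]
L axis [0.5068 0.0568] R 0.0483 [ 93.4  63.5  32.9   2.9 -27.5 -57.  -87.6]
R axis [ 0.5123 -0.0634] R 0.0487 [ 92.6  62.8  32.8   3.  -26.9 -56.9 -86.9]
L nose [0.5417 0.0789] 32.6 0.041404450747971944
R nose [ 0.5187 -0.0227] 81.1 0.041170582539495196
0.12029928147620156 2.6461082932360833
bL [0.4524855  0.05511514]
```

The right pack's top is at 43 mm and the left's at 37 mm, so the four-cell pack is in the right bay. The right lever sits about 10° off its stop. The axis and tick measurements fit the stated sizes: axes 120 mm apart, ticks every 30°.

Emit:
servo_tool(linear=[[-0.0296, 0.0802, 0], [-0.0296, 0.0802, 0], [-0.0296, 0.0802, 0], [-0.0296, 0.0802, 0], [-0.0296, 0.0802, 0], [-0.0296, 0.0802, 0], [-0.0296, 0.0802, 0.1], [-0.0296, 0.0802, 0.1], [-0.0296, 0.0802, 0.1], [-0.0296, 0.0802, 0.1]], delta_rot=[[0, 0, -10], [0, 0, -20], [0, 0, -30], [0, 0, -40], [0, 0, -50], [0, 0, -60], [0, 0, -62], [0, 0, -62], [0, 0, -62], [0, 0, -62]])

```text
time_s: 3.88
eef_pos: [0.5189, -0.027, 0.1164]
tool_rot: [[0.159, 0.987, 0.003], [0.987, -0.159, -0.001], [-0.0, 0.003, -1.0]]
wrist_force: [0.2, 0.1, 0.5]
grip_width: 0.024
finger_force: 0.0
```

```bash
python3 - <<'E'
from h import *
A=wsnap('w3'); im=A['pixels'][:,:,::-1][100:330,180:460]
cv2.imwrite('pics/w3c.png',cv2.resize(im,None,fx=2.5,fy=2.5,interpolation=cv2.INTER_CUBIC))
E
```

```text
3.875 [ 0.51891055 -0.02698343  0.11644311] 0.023987955100742364
```

View pics/w3c.png

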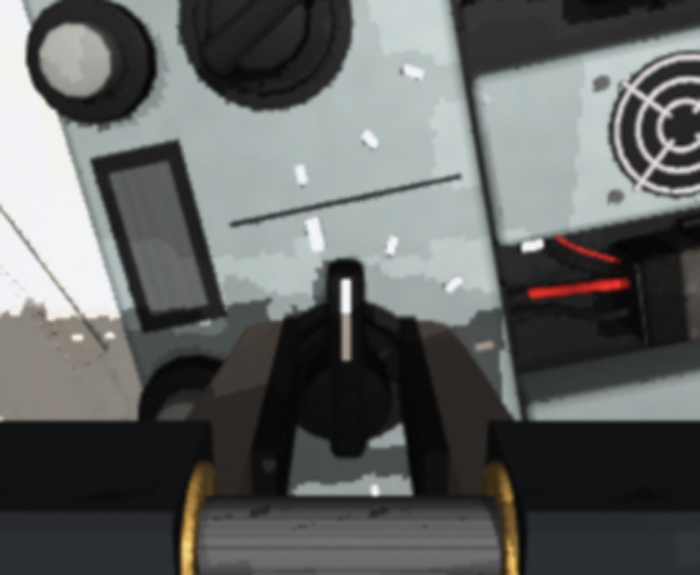

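The lever is centred between the fingers and parallel to them: its line is at crop column 345, the finger gap at 298–402. Descending.

Emit:
servo_tool(linear=[[0, 0, 0.03], [0, 0, 0.06], [0, 0, 0.06], [0, 0, 0.06]], delta_rot=[[0, 0, 0], [0, 0, 0], [0, 0, 0], [0, 0, 0]])

```text
time_s: 4.42
eef_pos: [0.5194, -0.0264, 0.0568]
tool_rot: [[0.158, 0.987, 0.003], [0.987, -0.158, -0.001], [-0.0, 0.004, -1.0]]
wrist_force: [0.9, 0.2, 0.1]
grip_width: 0.0242
finger_force: 0.0
```

Emit:
servo_tool(linear=[[-0.0004, 0.0056, 0], [-0.0018, 0.0111, 0], [-0.0039, 0.0163, 0], [-0.0069, 0.0212, 0], [-0.0105, 0.0255, 0], [-0.0148, 0.0291, 0], [-0.0197, 0.0321, 0], [-0.0249, 0.0342, 0], [-0.0304, 0.0356, 0], [-0.036, 0.036, 0], [-0.0416, 0.0356, 0], [-0.0471, 0.0342, 0], [-0.0471, 0.0342, 0], [-0.0471, 0.0342, 0]], delta_rot=[[0, 0, 9], [0, 0, 18], [0, 0, 27], [0, 0, 36], [0, 0, 45], [0, 0, 54], [0, 0, 63], [0, 0, 72], [0, 0, 81], [0, 0, 90], [0, 0, 99], [0, 0, 108], [0, 0, 108], [0, 0, 108]])

```text
time_s: 6.18
eef_pos: [0.5448, -0.0781, 0.0558]
tool_rot: [[0.891, -0.453, 0.002], [-0.453, -0.891, -0.001], [0.002, -0.0, -1.0]]
wrist_force: [0.2, -1.3, 0.7]
grip_width: 0.024
finger_force: 0.0
```

Emit:
servo_tool(linear=[[0, 0, 0], [0, 0, 0], [0, 0, 0], [0, 0, 0]], delta_rot=[[0, 0, 0], [0, 0, 0], [0, 0, 0], [0, 0, 0]], claw=0.015, force=5)

```text
time_s: 6.68
eef_pos: [0.544, -0.0778, 0.0545]
tool_rot: [[0.89, -0.455, -0.0], [-0.455, -0.89, 0.0], [-0.0, 0.0, -1.0]]
wrist_force: [-0.4, 0.1, -0.8]
grip_width: 0.015
finger_force: 0.0
```

Emit:
servo_tool(linear=[[0, 0, 0], [0, 0, 0], [0, 0, -0.05], [0, 0, -0.1], [0, 0, -0.1], [0, 0, -0.1]], delta_rot=[[0, 0, 0], [0, 0, 0], [0, 0, 0], [0, 0, 0], [0, 0, 0], [0, 0, 0]], claw=0.03)

```text
time_s: 7.42
eef_pos: [0.5435, -0.0777, 0.1539]
tool_rot: [[0.89, -0.456, -0.001], [-0.456, -0.89, 0.0], [-0.001, 0.0, -1.0]]
wrist_force: [0.7, 0.7, 0.3]
grip_width: 0.0297
finger_force: 0.0
```

```bash
python3 - <<'E'
from h import *
A=wsnap('w4'); im=A['pixels'][:,:,::-1][100:330,180:460]
cv2.imwrite('pics/w4c.png',cv2.resize(im,None,fx=2.5,fy=2.5,interpolation=cv2.INTER_CUBIC))
E
```

```text
7.425 [ 0.54353622 -0.07767642  0.15389927] 0.02971889770669137
```

View pics/w4c.png

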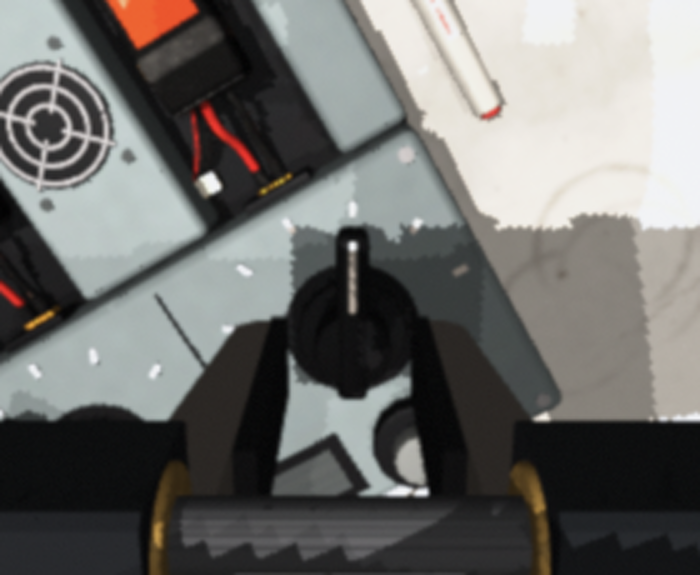

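The nose lies exactly on the tick at (352,208). Two ticks remain to its right, so this is click 4. The button is next, with the fingers closed.

Emit:
servo_tool(linear=[[-0.0817, 0.027, 0], [-0.0817, 0.027, 0], [-0.0817, 0.027, 0], [-0.0817, 0.027, 0.07], [-0.0817, 0.027, 0.079], [-0.0817, 0.027, 0.079], [-0.0817, 0.027, 0.079]], delta_rot=[[0, 0, 0], [0, 0, 0], [0, 0, 0], [0, 0, 0], [0, 0, 0], [0, 0, 0], [0, 0, 0]], claw=0)

```text
time_s: 8.35
eef_pos: [0.4606, -0.0653, 0.0773]
tool_rot: [[0.89, -0.456, 0.003], [-0.456, -0.89, -0.001], [0.003, -0.0, -1.0]]
wrist_force: [0.3, -0.9, 0.6]
grip_width: 0.0003
finger_force: 0.0
```

Emit:
servo_tool(linear=[[0, 0, 0.006], [0, 0, 0.01], [0, 0, 0.013], [0, 0, 0.016], [0, 0, 0.018], [0, 0, 0.018], [0, 0, 0.018]], delta_rot=[[0, 0, 0], [0, 0, 0], [0, 0, 0], [0, 0, 0], [0, 0, 0], [0, 0, 0], [0, 0, 0]])

```text
time_s: 9.22
eef_pos: [0.46, -0.065, 0.0609]
tool_rot: [[0.89, -0.455, 0.0], [-0.455, -0.89, -0.001], [0.001, 0.0, -1.0]]
wrist_force: [-9.1, 3.1, 29.0]
grip_width: 0.0004
finger_force: 14.2
```

29 N at z = 61 mm is more than the button spring alone. I'll probe the force against height while backing off.

Emit:
servo_tool(linear=[[0, 0, -0.002], [0, 0, -0.002]], delta_rot=[[0, 0, 0], [0, 0, 0]])

```text
time_s: 9.48
eef_pos: [0.4598, -0.065, 0.0612]
tool_rot: [[0.89, -0.455, 0.001], [-0.455, -0.89, -0.001], [0.002, -0.0, -1.0]]
wrist_force: [-2.7, 0.6, 12.0]
grip_width: 0.0003
finger_force: 6.4
```

Emit:
servo_tool(linear=[[0, 0, -0.002], [0, 0, -0.002]], delta_rot=[[0, 0, 0], [0, 0, 0]])

```text
time_s: 9.72
eef_pos: [0.4597, -0.0649, 0.0622]
tool_rot: [[0.89, -0.456, 0.002], [-0.456, -0.89, -0.001], [0.002, -0.0, -1.0]]
wrist_force: [1.0, -0.9, 4.0]
grip_width: 0.0007
finger_force: 2.2
```

Emit:
servo_tool(linear=[[0, 0, -0.002], [0, 0, -0.002]], delta_rot=[[0, 0, 0], [0, 0, 0]])

```text
time_s: 9.98
eef_pos: [0.4595, -0.0649, 0.0639]
tool_rot: [[0.89, -0.456, 0.001], [-0.456, -0.89, -0.0], [0.001, -0.0, -1.0]]
wrist_force: [2.0, -0.3, 3.5]
grip_width: 0.0007
finger_force: 1.6
```

Emit:
servo_tool(linear=[[0, 0, -0.002], [0, 0, -0.002]], delta_rot=[[0, 0, 0], [0, 0, 0]])

```text
time_s: 10.22
eef_pos: [0.4588, -0.0646, 0.0655]
tool_rot: [[0.89, -0.456, -0.0], [-0.456, -0.89, 0.0], [-0.0, 0.0, -1.0]]
wrist_force: [1.3, -1.3, 2.9]
grip_width: 0.0006
finger_force: 1.2
```

Emit:
servo_tool(linear=[[0, 0, -0.004], [0, 0, -0.004]], delta_rot=[[0, 0, 0], [0, 0, 0]])

```text
time_s: 10.48
eef_pos: [0.4581, -0.0643, 0.0692]
tool_rot: [[0.89, -0.456, -0.002], [-0.456, -0.89, 0.001], [-0.002, 0.0, -1.0]]
wrist_force: [0.3, 0.6, 0.1]
grip_width: 0.0002
finger_force: 0.0
```

The force profile runs from 1.5–3 N at 66 mm to about 5 N at 61.5 mm, then a hard stop. That is the full 6 mm travel with about a 4 mm height offset, which my first triangulation also showed. So the button went fully down. I'll return to the previous viewpoint to confirm that nothing else moved.

Emit:
servo_tool(linear=[[0, 0, -0.05], [0, 0, -0.085], [0.0817, -0.027, -0.085], [0.0817, -0.027, -0.085], [0.0817, -0.027, -0.085], [0.0817, -0.027, -0.085], [0.0817, -0.027, -0.085]], delta_rot=[[0, 0, 0], [0, 0, 0], [0, 0, 0], [0, 0, 0], [0, 0, 0], [0, 0, 0], [0, 0, 0]], claw=0.03)

```text
time_s: 11.35
eef_pos: [0.5429, -0.0776, 0.1543]
tool_rot: [[0.89, -0.456, -0.001], [-0.456, -0.89, 0.0], [-0.001, 0.0, -1.0]]
wrist_force: [0.1, 1.1, 0.2]
grip_width: 0.0298
finger_force: 0.0
```

```bash
python3 - <<'E'
from h import *
a=pickle.load(open('pics/w4.pkl','rb'))['pixels'];b=wsnap('w5')['pixels']
for n,im in(('w4',a),('w5',b)):
    g=cv2.cvtColor(im,cv2.COLOR_RGB2GRAY)[195:228,314:328]; y,x=np.where(g>120); print(n,len(x),np.polyfit(y,x,1) if len(x)>3 else '')
d=cv2.absdiff(a,b).max(2)[:260]; print((d>60).sum(), d.mean())
ys,xs=np.where(d>60); print(np.histogram2d(ys,xs,bins=[4,6],range=[[0,260],[0,640]])[0])
E
```

```text
11.35 [ 0.54292071 -0.07755852  0.1542883 ] 0.029824403709630486
w4 48 [3.46189555e-04 6.45298903e+00]
w5 48 [0.00898931 6.24914966]
320 2.757373798076923
[[  0.   0.  12.   0.   0.   0.]
 [  1.  12.  33.   3.   0.   8.]
 [  0.  40.  22.   8.   0. 107.]
 [  0.   9.   1.   9.   0.  55.]]
```

The lever hasn't moved and nothing else has shifted (only sub-pixel edge differences), so I'm handing it in.

```bash
python3 -c "
from h import *
print(r.finish_job())"
```

```text
the job is handed in; nothing more can be done
None
```

The four-cell pack is in the right bay; I turned the right selector to click 4, pressed the right start button fully down (peak about 29 N), and handed the job in at about 11.4 s without touching the left controls, packs or tools.

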